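Slide the trivet through the gap

TASK

A hot pot is coming: push the wooden ring trivet along the worktop, through the narrow gap between the butter tub and the flat tin, and on until it lies against the middle of the long side of the low carton beyond them. Only push it with the fingers: never lift the trivet, and do not shove the carton or the other things out of place.

Things in the scene. Friction and masses are not known exactly. Their poses are not given: they have to be found in the camera images.
- trivet: wooden ring trivet lying flat and loose on the worktop left of the gap: outer diameter 107 mm, round hole of about 50 mm clear diameter, 10 mm thick, 60 to 130 g. Origin at the centre of its underside, z up; its yaw does not matter. It slides easily (well under 2 N) and can be pushed by its outer rim or by the inside of its hole (shut fingers fit in).
- tub: low plastic butter tub with lid, one side of the gap: 92 mm along its own x, 132 mm along its own y, 53 mm tall (lid rim 96 x 137 mm). Origin at the centre of its underside, z up. It stands fast and cannot be moved. Its y axis runs within about 0.06 rad of world y, so a long side faces the gap.
- tin: flat round food tin, the other side of the gap: diameter 87 mm, 40 mm tall. Origin at the centre of its underside, z up. It stands fast and cannot be moved. Tub and tin stand one behind the other as the robot sees them (either may be the nearer), with a gap of about 115 to 119 mm between them; the gap is passed along world -y (from the robot's left to its right).
- carton: low oblong food carton lying flat to the right of the gap (its own y axis within about 0.35 rad of world y), loose, about 0.35 kg: 112 mm along its own x, 55 mm along its own y, 41 mm tall. Origin at the centre of its underside, z up. Its own +y side (the long side, 27 mm from the origin) faces the gap and is the one the trivet must lie against: the trivet's centre is then 81 mm from the carton's origin along the carton's +y.
- honey_jar: bystander: honey jar with yellow lid, 64 mm wide, 87 mm tall; origin at the centre of its underside. Leave it.
- salt_pot: bystander: glass salt shaker, 44 mm wide, 90 mm tall; origin at the centre of its underside. Leave it.
- key: bystander: black car key, 30 x 58 x 13 mm; origin at the centre of its underside. Leave it.
- cup: bystander: white mug, 82 mm wide (118 with handle), 114 mm tall; origin at the centre of its underside. Leave it.

How it is judged:
By the outcome, as a careful person would: the job done as asked, in the order asked, and still so for the second after the job is handed in, with the robot touching nothing.
It also fails if it takes over 54 s, if anything falls off the work surface, if the arm or the gripper's body presses on something with over 40 N, if the wrist force passes 120 N, or if a joint passes its speed limit or range.

ROBOT

A 6-joint arm with a two-finger parallel gripper is mounted at the origin on a cart in front of the work surface, level with it; the furniture and walls round the work are solid. World frame = base frame: x ahead of the robot, y to its left, z up, the work surface at z = 0. Lengths are in m, angles in degrees, forces in N, time in s.
With the tool pointing down it reaches from about 0.4 to 0.825 m from the base axis. Payload 7 kg.
Tool frame: the origin (TCP) lies on the centre line of the jaws, within the pads' length; the fingertips stand r.tip_reach ahead of it and the grasp point (between the pads) is the TCP (r.tip_reach is the distance from the TCP to the fingertips, in m); z points along the fingers, y is the line along which they close (so a half turn about z gives the same grasp; the last joint's range is limited). The gripper opens to 88 mm and grips with 3 to 60 N. Pads are 19 mm wide; open, the fingers measure 130 mm over their backs; the gripper's body (78 mm by 193 mm) begins 47 mm behind the grasp point.
Start: joints at [90.705, 20.546, 0.682, 0, -70.136, -16.507], TCP at [0.184, 0.649, 0.246] pointing down, gripper open.
Joint ranges: [-176.03, 176.03], [-82.01, 121.73], [-58.28, 71.71], [-173.87, 95.51], [-174.79, -0.11], [-173.66, 173.66]. Speed limits (degrees/s): [136.94, 136.94, 172.46, 180, 180, 180].

INTERFACE

Orientations are given as [roll, pitch, yaw] about the fixed x, y, z axes, in that order (R = Rz(yaw) Ry(pitch) Rx(roll)).
In Python, from plant import sensors, cams, r gives the robot as it stands.
- The arm moves only by the tool drive_tool, never from a script. Its argument "rows" is a list of rows, each an object of numbers: "fingers": the gripper's target within -1 to 1 (fully open at 1, half-way at 0, shut at -1); "x", "y", "z": the shift along the tool's x, y, z in m; "spin": the turn about the tool's z in rad. A call has 1 to 10 rows; each row is the pose to reach, as a shift and turn from the pose commanded when the call began, along the tool's axes at that moment; what a row does not reach only later rows make up. A row lasts 1/8 s, in which the tool goes at most 62.5 mm and 10.7 degrees, less where a joint would pass 70% of its speed; a pose out of reach is approached as far as the arm can. A call with a gripper value outside its range is refused whole. The fingers move at their own pace and stop on an object; "newtons" is the grip in N (left out, the last holds). Time passes only in rows, so rows that repeat a pose let the fingers close. It gives the time, the measured TCP pose, the force, the opening and the grip force at its end, in the units of the state.
- sensors.get_state(): the state, without advancing time (a new reading comes with each control period).
- cams.capture(name): name is "side" or "top" or "wrist"; returns a dict with "pixels" (420x560x3 uint8, red, green, blue), "intrinsics" (3x3 intrinsics, pixels), "k1" (the pictures are not rectified: a ray, as slopes to the right and down, at radius r is drawn at 1 + k1 r^2 times it, then the intrinsics apply), "eye" and "orientation" of the camera in the world; the wrist camera has in their place "T_tool_cam" (4x4, takes a point from camera to tool coordinates, whose origin is the TCP and whose axes are the flange's). Camera axes: x right, y up, looking along -z (the intrinsics and any distortion apply to the point x, -y, -z); pixel columns grow to the right and rows downward; lengths in m; the calibration is good to about 2 mm. A picture is of the moment at which its call begins: read the wrist's pose just before it. There is no depth.
- r.close_job(): hands the job in; it is judged then, once.
The state is a dict: "time_s": time; "joints": joint angles; "qd": joint speeds; "joint_torque": joint torques, N m; "tcp_pos": TCP position; "eef_rot": TCP orientation; "contact_force": force on the tool from outside, world axes, zero at the start; "moment": the same for the moment, N m; "gripper_width": finger opening in m; "gripper_force": force on a finger pad.
Only numpy, scipy, OpenCV 4.12 (cv2) and the standard library are available. Lean on these libraries where they do the work, as an engineer would, in place of code of your own. Each camera call takes 0.05 s, during which the arm holds its last target. There are 200 camera calls.

## Working session

There is one attempt and no reset: what is moved stays moved. The work goes in short steps, Python scripts to look and compute and a tool call to move; the robot and the scene stay as the last step left them, time stands still between calls to the robot, and variables do not carry over. Pictures are saved under pics/ and viewed, at most 10 in all, crops included, and the job is handed in when it is done.

Besides the shell and the picture viewer there is one more tool, called after ">>>" as name([rows], argument=value, ...), one row to a line, values as JSON. drive_tool: Moves the arm, as the interface text tells. Its arguments: {"type":"object","properties":{"rows":{"type":"array"},"newtons":{"type":"number"}},"required":["rows"]}

```bash
ls; mkdir -p pics
cat > h.py <<'E'
import numpy as np, cv2
from scipy.spatial.transform import Rotation as R
from plant import sensors, cams, r
def grab(n,f=None):
    s=sensors.get_state(); c=cams.capture(n); c['state']=s
    if f: cv2.imwrite('pics/'+f,c['pixels'][:,:,::-1])
    return c
E
python3 - <<'E'
from h import *
print(r.tip_reach); s=sensors.get_state(); print(s)
import pickle
for n in ('top','side'):
    c=grab(n,n+'0.png'); print(n,c['intrinsics'],c['k1'],c['eye'],c['orientation']); pickle.dump(c,open(n+'0.pkl','wb'))
E
```

```text
pics
0.019
{'time_s': 0.0, 'joints': array([ 9.07039020e+01,  2.05914165e+01,  6.32295673e-01, -2.00159689e-02,
       -7.01366745e+01, -1.65063541e+01]), 'qd': array([ 0.04250846, -0.01561837, -0.07020821, -0.06681208,  0.03134129,
       -0.08793483]), 'joint_torque': array([ 2.00795825e-03, -5.82716060e+01,  2.93054152e+01,  6.99746087e+00,
        6.78650526e-03, -1.59403389e-04]), 'tcp_pos': array([0.1837226 , 0.64902095, 0.24461198]), 'eef_rot': array([ 1.79902806e+02, -9.17943927e-03, -1.58092611e+01]), 'contact_force': array([-0.15928796,  0.44490515, -0.4595258 ]), 'moment': array([0.05210141, 0.02617311, 0.04132671]), 'gripper_force': 0.0, 'gripper_width': 0.08751990398959737}
top [[474.6511067    0.         279.85641042]
 [  0.         474.6511067  206.65929194]
 [  0.           0.           1.        ]] -0.16054623725641476 [0.36197359 0.13978463 1.51521342] [ 5.53206753e+00  2.12555490e-02 -9.08072631e+01]
side [[424.44039656   0.         283.12066738]
 [  0.         424.44039656 208.70164397]
 [  0.           0.           1.        ]] -0.08862955211887265 [ 0.04187123 -0.30205457  1.08458225] [ 32.36244764   0.18619319 -47.71625136]
```

View pics/top0.png

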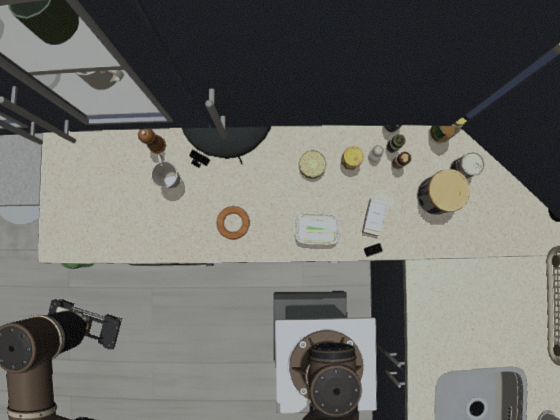

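View pics/side0.png

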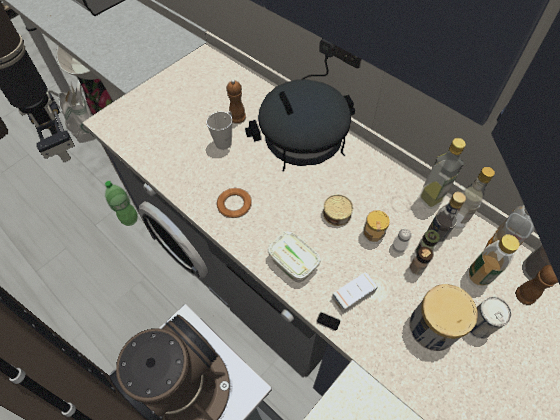

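Top view: trivet (233,222), tub (317,230), tin (312,165), carton (375,215), honey jar (352,158), salt (376,153), key (373,249) and mug (165,175). The side view agrees with this. Next I convert these to positions.

```bash
cat >> h.py <<'E'
def campose(c):
    if 'eye' in c: return R.from_euler('xyz',c['orientation'],degrees=True).as_matrix(),np.array(c['eye'])
    s=c['state'];Rt=R.from_euler('xyz',s['eef_rot'],degrees=True).as_matrix();T=np.array(c['T_tool_cam'])
    return Rt@T[:3,:3], Rt@T[:3,3]+s['tcp_pos']
def toworld(c,uv,z):
    Rc,e=campose(c);K=np.array(c['intrinsics'])
    p=cv2.undistortPoints(np.array(uv,float).reshape(-1,1,2),K,np.array([c['k1'],0,0,0.]))[:,0]
    d=np.c_[p[:,0],-p[:,1],-np.ones(len(p))]@Rc.T
    return (e+d*((z-e[2])/d[:,2])[:,None])[:,:2]
def topx(c,P):
    Rc,e=campose(c);q=(np.array(P,float).reshape(-1,3)-e)@Rc;q=np.c_[q[:,0],-q[:,1],-q[:,2]]
    return cv2.projectPoints(q,np.zeros(3),np.zeros(3),np.array(c['intrinsics']),np.array([c['k1'],0,0,0.]))[0][:,0]
E
python3 - <<'E'
from h import *
import pickle
c=pickle.load(open('top0.pkl','rb'))
for n,uv,z in [('trivet',(233.5,222.5),.01),('tub',(317,229.5),.053),('tin',(312.5,164.5),.04),('carton',(375.5,215.5),.041),('honey',(352.5,157.5),.087),('salt',(376.5,152.5),.09),('key',(373.5,249.5),.013),('cup',(165.5,175),.114)]:
    print(n,toworld(c,[uv],z).round(4))
print(toworld(c,[(388,201),(371,198),(365,232),(379,235)],.041).round(4))
w=grab('wrist'); print(w['intrinsics'],w['k1'],w['T_tool_cam'])
E
```

```text
trivet [[0.4592 0.2865]]
tub [[0.4312 0.0248]]
tin [[0.6371 0.0334]]
carton [[ 0.4727 -0.1611]]
honey [[ 0.6488 -0.0868]]
salt [[ 0.6633 -0.1614]]
key [[ 0.3666 -0.1572]]
cup [[0.5985 0.482 ]]
[[ 0.5178 -0.2026]
 [ 0.5281 -0.1487]
 [ 0.4215 -0.1263]
 [ 0.4114 -0.1703]]
[[330.21718752   0.         280.87422423]
 [  0.         330.21718752 211.28115454]
 [  0.           0.           1.        ]] -0.04456198016426622 [[-2.24433251e-04  9.64409067e-01  2.64414639e-01  7.21926676e-02]
 [ 9.99999943e-01  1.49722061e-04  3.02706103e-04  5.23685849e-04]
 [ 2.52343805e-04  2.64414692e-01 -9.64409045e-01 -1.39575167e-01]
 [ 0.00000000e+00  0.00000000e+00  0.00000000e+00  1.00000000e+00]]
```

>>> drive_tool([
  {"x": 0.486,"y": 0.485,"z": -0.055,"spin": -0.276,"fingers": -1},
  {"x": 0.486,"y": 0.485,"z": -0.055,"spin": -0.276,"fingers": -1},
  {"x": 0.486,"y": 0.485,"z": -0.055,"spin": -0.276,"fingers": -1},
  {"x": 0.486,"y": 0.485,"z": -0.055,"spin": -0.276,"fingers": -1},
  {"x": 0.486,"y": 0.485,"z": -0.055,"spin": -0.276,"fingers": -1},
  {"x": 0.486,"y": 0.485,"z": -0.055,"spin": -0.276,"fingers": -1},
  {"x": 0.486,"y": 0.485,"z": -0.055,"spin": -0.276,"fingers": -1},
  {"x": 0.486,"y": 0.485,"z": -0.055,"spin": -0.276,"fingers": -1},
  {"x": 0.486,"y": 0.485,"z": -0.055,"spin": -0.276,"fingers": -1},
  {"x": 0.486,"y": 0.485,"z": -0.055,"spin": -0.276,"fingers": -1},
])

```text
time_s: 1.4
tcp_pos: [0.4888, 0.104, 0.2958]
eef_rot: [-180.0, -0.0, 0.0]
contact_force: [1.4, 0.5, -0.4]
gripper_width: 0.0011
gripper_force: 0.0
```

>>> drive_tool([
  {"x": 0.02,"y": 0.04,"fingers": -1},
  {"x": 0.02,"y": 0.04,"fingers": -1},
  {"x": 0.02,"y": 0.04,"fingers": -1},
  {"x": 0.02,"y": 0.04,"fingers": -1},
])

```text
invalid input
```

Run:
```python
from h import *
import pickle
c=grab('wrist','w0.png'); pickle.dump(c,open('w0.pkl','wb')); print(c['state']['tcp_pos'],c['state']['eef_rot'],c['state']['qd'].round(2),c['state']['time_s'])
```

```text
[0.48883641 0.10403087 0.29583548] [-1.79977547e+02 -2.84757884e-02  3.24049129e-02] [-62.09  11.5   16.83   0.15  -5.47  61.78] 1.4
```

View pics/w0.png

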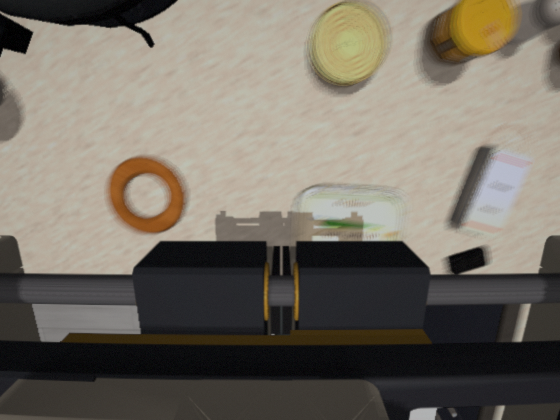

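The blurred wrist view shows the trivet at (147,195), tin at (347,45), tub at (348,212) and carton at (495,190). The arm was still moving, so I'll finish the move with full rows and look again.

>>> drive_tool([
  {"x": 0.03,"y": 0.05,"z": 0.0,"spin": 0.0,"fingers": -1},
  {"x": 0.03,"y": 0.05,"z": 0.0,"spin": 0.0,"fingers": -1},
  {"x": 0.03,"y": 0.05,"z": 0.0,"spin": 0.0,"fingers": -1},
  {"x": 0.03,"y": 0.05,"z": 0.0,"spin": 0.0,"fingers": -1},
])

```text
time_s: 1.95
tcp_pos: [0.5179, 0.0567, 0.2955]
eef_rot: [-180.0, 0.0, 0.1]
contact_force: [0.8, 0.2, -0.5]
gripper_width: 0.0007
gripper_force: 0.0
```

Run:
```python
from h import *
import pickle
c=grab('wrist','w1.png'); pickle.dump(c,open('w1.pkl','wb')); print(c['state']['tcp_pos'],c['state']['eef_rot'],c['state']['qd'].round(2),c['state']['time_s'])
```

```text
[0.51790748 0.05673369 0.2954858 ] [-1.79990175e+02  4.95443661e-04  7.85408864e-02] [ 0.51 -0.22  0.04  0.09 -0.09 -0.01] 1.95
```

View pics/w1.png

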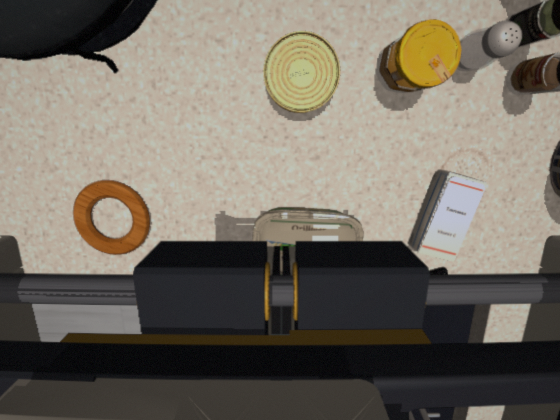

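Sharp view: trivet (112,217), tin (302,72), tub far rim at row ~208 (columns 253–363), and carton top corners around (450,172), (486,180), (456,255) and (421,247). I'll fit the trivet and tin, and enlarge the tub and carton.

Run:
```python
from h import *
import pickle
c=pickle.load(open('w1.pkl','rb')); im=c['pixels']; hsv=cv2.cvtColor(im,cv2.COLOR_RGB2HSV)
def fit(pts,z):
    P=toworld(c,pts,z); A=np.c_[2*P,np.ones(len(P))]; s=np.linalg.lstsq(A,(P**2).sum(1),rcond=None)[0]; return s[:2].round(4),np.sqrt(s[2]+s[0]**2+s[1]**2).round(4)
m=((hsv[...,1]>140)&(hsv[...,0]<16)).astype(np.uint8)*255; m[:,200:]=0; m[:150]=0
m=cv2.morphologyEx(m,cv2.MORPH_CLOSE,np.ones((5,5)))
cs,h=cv2.findContours(m,cv2.RETR_CCOMP,cv2.CHAIN_APPROX_NONE)
for k in sorted(cs,key=len)[-3:]: print('triv',len(k),fit(k[:,0],.01))
g=im[20:125,250:350].astype(int); print('tin')
m=np.zeros(im.shape[:2],np.uint8); m[20:125,250:350]=((hsv[...,1]>75)[20:125,250:350])*255
m=cv2.morphologyEx(m,cv2.MORPH_OPEN,np.ones((3,3)))
cs,_=cv2.findContours(m,cv2.RETR_EXTERNAL,cv2.CHAIN_APPROX_NONE);k=max(cs,key=cv2.contourArea);k=cv2.convexHull(k)
print(fit(k[:,0],.04),cv2.boundingRect(k))
cr=cv2.resize(im[160:262,240:500],None,fx=3,fy=3,interpolation=cv2.INTER_CUBIC); cv2.imwrite('pics/crop1.png',cr[:,:,::-1])
```

```text
triv 6 (array([-10.4551,   0.0552]), np.float64(10.722))
triv 120 (array([0.4638, 0.2862]), np.float64(0.03))
triv 209 (array([0.4636, 0.2869]), np.float64(0.0515))
tin
(array([0.6427, 0.0334]), np.float64(0.043)) (264, 32, 76, 81)
```

View pics/crop1.png

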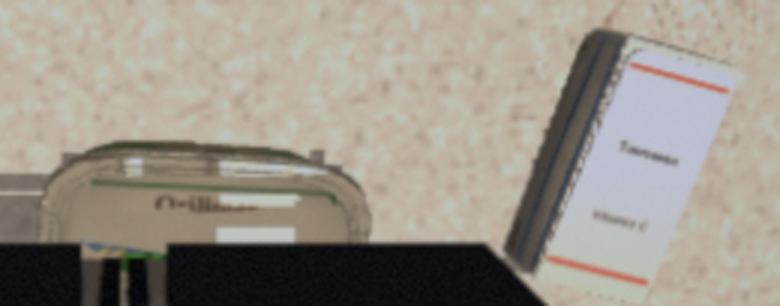

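Run:
```python
from h import *
import pickle
c=pickle.load(open('w1.pkl','rb'))
f=lambda P,z: toworld(c,[(240+(u-1)/3,160+(v-1)/3) for u,v in P],z).round(4)
T=f([(628,35),(742,70),(655,300),(540,272)],.041);print('carton',T,T.mean(0))
d=(T[0]-T[3]+T[1]-T[2]);d/=np.linalg.norm(d); n=np.array([-d[1],d[0]])
print(d,np.degrees(np.arctan2(d[1],d[0])),np.linalg.norm(T[0]-T[3]),np.linalg.norm(T[0]-T[1]))
face=(T[0]+T[3])/2; print('target', face+n*.0535, T.mean(0)+n*.081)
print('base edge',f([(588,34),(507,250)],.0))
print('tub rim .047',f([(120,144),(200,141),(300,152),(350,190),(371,225),(40,220),(65,170)],.047))
print('tub rim .053',f([(120,144),(200,141),(300,152),(350,190),(371,225),(40,220),(65,170)],.053))
```

```text
carton [[ 0.5324 -0.1477]
 [ 0.5183 -0.1976]
 [ 0.4166 -0.1757]
 [ 0.4299 -0.1231]] [ 0.4743   -0.161025]
[ 0.97503896 -0.22203385] -12.828518758927304 0.105410673083896 0.051853833030934174
target [ 0.49302881 -0.08323542] [ 0.49228474 -0.08204684]
base edge [[ 0.5267 -0.1506]
 [ 0.4244 -0.1246]]
tub rim .047 [[ 0.4881  0.0575]
 [ 0.4894  0.0251]
 [ 0.4848 -0.0156]
 [ 0.4687 -0.037 ]
 [ 0.4535 -0.0468]
 [ 0.4555  0.0906]
 [ 0.4771  0.08  ]]
tub rim .053 [[ 0.4897  0.0575]
 [ 0.4909  0.0256]
 [ 0.4865 -0.0145]
 [ 0.4706 -0.0356]
 [ 0.4556 -0.0452]
 [ 0.4576  0.0901]
 [ 0.4788  0.0796]]
```

Carton yaw is about -12.8°, so the target is about (0.4925,-0.0825). The gap centre line is at x≈0.543 and the trivet at (0.4637,0.2865). Next I move over the trivet and refine.

>>> drive_tool([
  {"x": -0.054,"y": -0.23,"z": 0.1,"spin": 0.0,"fingers": -1},
  {"x": -0.054,"y": -0.23,"z": 0.15,"spin": 0.0,"fingers": -1},
  {"x": -0.054,"y": -0.23,"z": 0.15,"spin": 0.0,"fingers": -1},
  {"x": -0.054,"y": -0.23,"z": 0.15,"spin": 0.0,"fingers": -1},
  {"x": -0.054,"y": -0.23,"z": 0.15,"spin": 0.0,"fingers": -1},
  {"x": -0.054,"y": -0.23,"z": 0.15,"spin": 0.0,"fingers": -1},
  {"x": -0.054,"y": -0.23,"z": 0.15,"spin": 0.0,"fingers": -1},
  {"x": -0.054,"y": -0.23,"z": 0.15,"spin": 0.0,"fingers": -1},
])

```text
time_s: 3.0
tcp_pos: [0.4646, 0.2857, 0.1465]
eef_rot: [-179.9, -0.1, -0.0]
contact_force: [-0.2, -0.1, 0.0]
gripper_width: 0.0005
gripper_force: 0.0
```

Run:
```python
from h import *
import pickle
c=grab('wrist','w2.png'); pickle.dump(c,open('w2.pkl','wb')); print(c['state']['tcp_pos'],c['state']['qd'].round(2))
```

```text
[0.4646083  0.28572768 0.14647911] [-0.37 -0.01 -0.09 -0.17  0.19 -0.12]
```

View pics/w2.png

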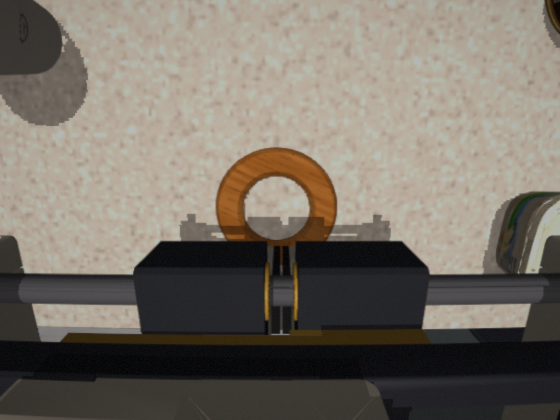

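The trivet ring is at (277,207), with its hole about 66 px wide; the fingers hide the lower edge. Now fitting the visible arcs.

Run:
```python
from h import *
import pickle
from scipy.optimize import least_squares
c=pickle.load(open('w2.pkl','rb')); im=c['pixels']; hsv=cv2.cvtColor(im,cv2.COLOR_RGB2HSV)
m=((hsv[...,1]>115)&(hsv[...,0]<18)).astype(np.uint8)*255
m[:, :205]=0;m[:,350:]=0; m[:130]=0; m[240:]=0
m=cv2.morphologyEx(m,cv2.MORPH_CLOSE,np.ones((5,5)))
cs,_=cv2.findContours(m,cv2.RETR_EXTERNAL,cv2.CHAIN_APPROX_NONE);k=max(cs,key=len)[:,0]
print(cv2.boundingRect(k))
ctr=np.array([277,207]);d=np.hypot(*(k-ctr).T)
for nm,sel in (('out',(d>50)&(k[:,1]<236)),('in',(d<42)&(k[:,1]<212))):
    for z in ((.005,.01) if nm=='out' else (.01,)):
        P=toworld(c,k[sel],z); s=least_squares(lambda p:np.hypot(*(P-p[:2]).T)-p[2],[.464,.286,.05],loss='soft_l1',f_scale=.001)
        print(nm,z,sel.sum(),s.x.round(4),np.abs(s.fun).mean().round(5))
```

```text
(216, 148, 121, 92)
out 0.005 226 [0.4622 0.2895 0.0527] 0.0002
out 0.01 226 [0.4635 0.2894 0.0518] 0.0002
in 0.01 103 [0.4634 0.2893 0.0295] 0.00019
```

>>> drive_tool([
  {"x": -0.001,"y": -0.003,"z": 0.05,"spin": 0.0,"fingers": -1},
  {"x": -0.001,"y": -0.003,"z": 0.095,"spin": 0.0,"fingers": -1},
  {"x": -0.001,"y": -0.003,"z": 0.095,"spin": 0.0,"fingers": -1},
  {"x": -0.001,"y": -0.003,"z": 0.095,"spin": 0.0,"fingers": -1},
  {"x": -0.001,"y": -0.003,"z": 0.095,"spin": 0.0,"fingers": -1},
])

```text
time_s: 3.68
tcp_pos: [0.4643, 0.2899, 0.0526]
eef_rot: [-179.8, -0.1, 0.0]
contact_force: [0.8, -0.8, 0.5]
gripper_width: 0.0006
gripper_force: 0.0
```

```bash
cat >> h.py <<'E'
from scipy.optimize import least_squares
def ring(c,maxrow=240,z=.01):
    "outer-rim circle of the trivet (visible arc only) from a wrist view"
    hsv=cv2.cvtColor(c['pixels'],cv2.COLOR_RGB2HSV)
    m=((hsv[...,1]>115)&(hsv[...,0]<18)).astype(np.uint8)*255; m[maxrow:]=0
    m=cv2.morphologyEx(cv2.morphologyEx(m,cv2.MORPH_CLOSE,np.ones((5,5))),cv2.MORPH_OPEN,np.ones((5,5)))
    cs,_=cv2.findContours(m,cv2.RETR_EXTERNAL,cv2.CHAIN_APPROX_NONE);k=max(cs,key=cv2.contourArea)[:,0]
    P=toworld(c,k,z);t=c['state']['tcp_pos'][:2];d=np.hypot(*(P-t).T);s0=(k[:,1]<maxrow-5)&(k[:,1]>3)
    for nm,s,r0 in (('out',(d>.04)&s0,.052),('in',(d<.037)&s0,.029)):
        if s.sum()<25: continue
        f=least_squares(lambda p:np.hypot(*(P[s]-p[:2]).T)-p[2],[*t,r0],loss='soft_l1',f_scale=.001)
        g=least_squares(lambda p:np.hypot(*(P[s]-p[:2]).T)-r0,t,loss='soft_l1',f_scale=.001)
        print(nm,s.sum(),f.x.round(4),'fixed r',g.x.round(4),np.abs(g.fun).mean().round(5))
E
python3 - <<'E'
from h import *
c=grab('wrist','w3.png'); print(c['state']['tcp_pos'],c['state']['contact_force'])
ring(c)
E
```

```text
[0.46434102 0.28986909 0.05261055] [ 0.8044559  -0.77526218  0.4813974 ]
out 225 [0.4641 0.2894 0.0516] fixed r [0.4636 0.2894] 0.00016
in 111 [0.4642 0.2894 0.0288] fixed r [0.464  0.2894] 0.00016
```

>>> drive_tool([
  {"x": 0.0,"y": 0.0,"z": 0.01,"spin": 0.0,"fingers": -1},
  {"x": 0.0,"y": 0.0,"z": 0.02,"spin": 0.0,"fingers": -1},
  {"x": 0.0,"y": 0.0,"z": 0.029,"spin": 0.0,"fingers": -1},
  {"x": 0.0,"y": 0.0,"z": 0.029,"spin": 0.0,"fingers": -1},
  {"x": 0.0,"y": 0.0,"z": 0.029,"spin": 0.0,"fingers": -1},
])

```text
time_s: 4.35
tcp_pos: [0.4633, 0.289, 0.0213]
eef_rot: [180.0, 0.0, 0.0]
contact_force: [0.4, -0.6, 0.1]
gripper_width: 0.0004
gripper_force: 0.0
```

Run:
```python
from h import *
c=grab('wrist','w4.png'); print(c['state']['tcp_pos'],c['state']['contact_force'])
ring(c)
```

```text
[0.46328731 0.28895318 0.02132924] [ 0.36080991 -0.59902053  0.14738356]
out 230 [0.4643 0.2894 0.0515] fixed r [0.4638 0.2894] 0.00014
in 94 [0.4647 0.2894 0.0285] fixed r [0.4641 0.2894] 0.00012
```

>>> drive_tool([
  {"x": 0.006,"y": 0.01,"z": 0.0,"spin": 0.0,"fingers": -1},
  {"x": 0.016,"y": 0.03,"z": 0.0,"spin": 0.0,"fingers": -1},
  {"x": 0.027,"y": 0.05,"z": 0.0,"spin": 0.0,"fingers": -1},
  {"x": 0.038,"y": 0.07,"z": 0.0,"spin": 0.0,"fingers": -1},
  {"x": 0.049,"y": 0.09,"z": 0.0,"spin": 0.0,"fingers": -1},
  {"x": 0.06,"y": 0.11,"z": 0.0,"spin": 0.0,"fingers": -1},
  {"x": 0.07,"y": 0.13,"z": 0.0,"spin": 0.0,"fingers": -1},
  {"x": 0.076,"y": 0.14,"z": 0.0,"spin": 0.0,"fingers": -1},
  {"x": 0.079,"y": 0.149,"z": 0.0,"spin": 0.0,"fingers": -1},
  {"x": 0.079,"y": 0.149,"z": 0.0,"spin": 0.0,"fingers": -1},
])

```text
time_s: 5.65
tcp_pos: [0.5423, 0.1395, 0.0215]
eef_rot: [180.0, 0.0, -0.0]
contact_force: [-0.8, -0.6, 1.2]
gripper_width: 0.0004
gripper_force: 0.0
```

Run:
```python
from h import *
import pickle
c=grab('wrist','w5.png'); pickle.dump(c,open('w5.pkl','wb')); print(c['state']['tcp_pos'],c['state']['contact_force'])
ring(c)
```

```text
[0.54230143 0.13952308 0.02149373] [-0.76547728 -0.61662567  1.16952792]
out 222 [0.5417 0.1488 0.0514] fixed r [0.5411 0.1488] 0.00014
in 87 [0.5421 0.1487 0.0284] fixed r [0.5414 0.1487] 0.00014
```

View pics/w5.png

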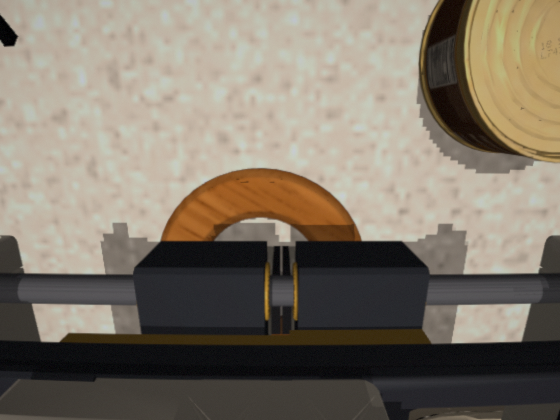

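The trivet moved with the fingers, lagging 9 mm in y and centred in x. The tin lid arc is at (466,60)–(530,155), and its base arc at (421,62)–(470,150). I'll recheck the gap line from the tin at this close range.

Run:
```python
from h import *
import pickle
c=pickle.load(open('w5.pkl','rb')); im=c['pixels']
g=cv2.cvtColor(im,cv2.COLOR_RGB2HSV)
m=(((g[...,1]>80)|(g[...,2]<70))).astype(np.uint8)*255; m[:,:400]=0; m[200:]=0
m=cv2.morphologyEx(m,cv2.MORPH_OPEN,np.ones((5,5)))
cs,_=cv2.findContours(m,cv2.RETR_EXTERNAL,cv2.CHAIN_APPROX_NONE);k=max(cs,key=cv2.contourArea)[:,0]
base=k[(k[:,0]<450)&(k[:,1]>5)]
print(base[::12].tolist())
def fit(P):
    return least_squares(lambda p:np.hypot(*(P-p[:2]).T)-.0435,[.64,.033],loss='soft_l1',f_scale=.001)
for nm,px,z in (('base',base,0.),('lid',np.array([(466,60),(470,90),(480,120),(500,143),(530,155)]),.04)):
    s=fit(toworld(c,px,z)); print(nm,s.x.round(4),np.abs(s.fun).mean().round(4))
```

```text
[[436, 6], [429, 18], [425, 30], [422, 42], [420, 54], [419, 66], [420, 78], [422, 90], [426, 102], [432, 114], [440, 126]]
base [0.6435 0.032 ] 0.0001
lid [0.6431 0.0325] 0.0007
```

>>> drive_tool([
  {"x": 0.0,"y": 0.01,"z": 0.0,"spin": 0.0,"fingers": -1},
  {"x": 0.0,"y": 0.025,"z": 0.0,"spin": 0.0,"fingers": -1},
  {"x": 0.0,"y": 0.04,"z": 0.0,"spin": 0.0,"fingers": -1},
  {"x": 0.0,"y": 0.055,"z": 0.0,"spin": 0.0,"fingers": -1},
  {"x": 0.0,"y": 0.07,"z": 0.0,"spin": 0.0,"fingers": -1},
  {"x": 0.0,"y": 0.085,"z": 0.0,"spin": 0.0,"fingers": -1},
  {"x": 0.0,"y": 0.095,"z": 0.0,"spin": 0.0,"fingers": -1},
  {"x": 0.0,"y": 0.1,"z": 0.0,"spin": 0.0,"fingers": -1},
])

```text
time_s: 6.7
tcp_pos: [0.5424, 0.0392, 0.0215]
eef_rot: [-180.0, -0.0, -0.0]
contact_force: [0.3, 0.6, 0.8]
gripper_width: 0.0003
gripper_force: 0.2
```

Run:
```python
from h import *
c=grab('wrist','w6.png'); print(c['state']['tcp_pos'],c['state']['contact_force'])
ring(c)
```

```text
[0.54236278 0.03924091 0.02151665] [0.34705473 0.63144818 0.81238594]
out 243 [0.5458 0.0509 0.0513] fixed r [0.5449 0.0509] 0.00055
in 72 [0.5454 0.0509 0.0289] fixed r [0.5452 0.051 ] 0.00011
```

>>> drive_tool([
  {"x": 0.0,"y": 0.01,"z": 0.0,"spin": 0.0,"fingers": -1},
  {"x": 0.0,"y": 0.02,"z": 0.0,"spin": 0.0,"fingers": -1},
  {"x": 0.0,"y": 0.03,"z": 0.0,"spin": 0.0,"fingers": -1},
  {"x": 0.0,"y": 0.035,"z": 0.0,"spin": 0.0,"fingers": -1},
])

```text
time_s: 7.25
tcp_pos: [0.5423, 0.0042, 0.0215]
eef_rot: [180.0, 0.0, -0.0]
contact_force: [-0.6, 0.4, 0.2]
gripper_width: 0.0003
gripper_force: 0.3
```

Run:
```python
from h import *
c=grab('wrist','w7.png'); print(c['state']['tcp_pos'],c['state']['contact_force'])
ring(c)
```

```text
[0.54228742 0.00420268 0.02147919] [-0.64664755  0.39575653  0.2232515 ]
out 243 [0.5455 0.0159 0.0514] fixed r [0.5448 0.0159] 0.00053
in 72 [0.5453 0.0159 0.0289] fixed r [0.5452 0.0159] 0.00011
```

View pics/w7.png

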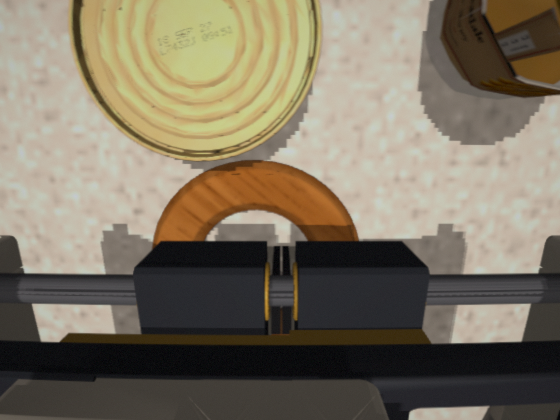

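Past the tin; the trivet is at (255,210) in the picture, clear of the tin. Next it goes straight on and then bends round the tub corner.

>>> drive_tool([
  {"x": 0.0,"y": 0.01,"z": 0.0,"spin": 0.0,"fingers": -1},
  {"x": 0.0,"y": 0.025,"z": 0.0,"spin": 0.0,"fingers": -1},
  {"x": 0.0,"y": 0.04,"z": 0.0,"spin": 0.0,"fingers": -1},
  {"x": -0.006,"y": 0.05,"z": 0.0,"spin": 0.0,"fingers": -1},
  {"x": -0.013,"y": 0.06,"z": 0.0,"spin": 0.0,"fingers": -1},
  {"x": -0.019,"y": 0.07,"z": 0.0,"spin": 0.0,"fingers": -1},
  {"x": -0.022,"y": 0.074,"z": 0.0,"spin": 0.0,"fingers": -1},
  {"x": -0.022,"y": 0.074,"z": 0.0,"spin": 0.0,"fingers": -1},
])

```text
time_s: 8.3
tcp_pos: [0.5201, -0.0693, 0.0215]
eef_rot: [180.0, 0.0, -0.0]
contact_force: [-0.6, 0.1, -0.7]
gripper_width: 0.0005
gripper_force: 0.0
```

Run:
```python
from h import *
c=grab('wrist','w8.png'); print(c['state']['tcp_pos'],c['state']['contact_force'])
ring(c)
c=grab('top','top1.png')
```

```text
[ 0.52006222 -0.06930099  0.02151929] [-0.6092786   0.07033364 -0.67861824]
out 269 [ 0.5266 -0.0598  0.0513] fixed r [ 0.5258 -0.0598] 0.00144
in 64 [ 0.5263 -0.0597  0.0288] fixed r [ 0.5261 -0.0596] 0.00013
```

View pics/w8.png

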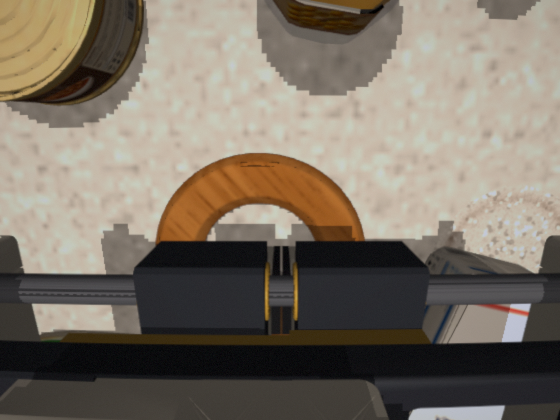

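The trivet is at (260,205), as planned, and the carton's near corner is at about (430,252). Continuing.

>>> drive_tool([
  {"x": -0.007,"y": 0.007,"z": 0.0,"spin": 0.0,"fingers": -1},
  {"x": -0.014,"y": 0.012,"z": 0.0,"spin": 0.0,"fingers": -1},
  {"x": -0.019,"y": 0.016,"z": 0.0,"spin": 0.0,"fingers": -1},
  {"x": -0.019,"y": 0.016,"z": 0.0,"spin": 0.0,"fingers": -1},
  {"x": -0.019,"y": 0.016,"z": 0.0,"spin": 0.0,"fingers": -1},
])

```text
time_s: 9.02
tcp_pos: [0.5013, -0.0851, 0.0215]
eef_rot: [180.0, 0.0, 0.0]
contact_force: [0.3, -0.1, -0.4]
gripper_width: -0.0
gripper_force: 0.0
```

Run:
```python
from h import *
c=grab('wrist','w9.png'); print(c['state']['tcp_pos'],c['state']['contact_force'])
ring(c)
c=grab('top','top2.png')
hsv=cv2.cvtColor(cv2.imread('pics/top2.png'),cv2.COLOR_BGR2HSV)
import pickle
# far strip of carton / tub in close view, for one montage
a=cv2.imread('pics/w9.png')[140:300,300:560]; b=cv2.imread('pics/top2.png')[170:270,280:410]
cv2.imwrite('pics/mont.png',np.vstack([cv2.resize(a,(520,320),interpolation=cv2.INTER_CUBIC),cv2.resize(b,(520,270)[:1]+(270,),interpolation=cv2.INTER_CUBIC)]))
```

```text
[ 0.50129746 -0.08513432  0.02147489] [ 0.26924872 -0.06041615 -0.42279004]
out 300 [ 0.5103 -0.0774  0.0513] fixed r [ 0.5094 -0.0774] 0.00285
in 48 [ 0.5096 -0.0767  0.0294] fixed r [ 0.5099 -0.077 ] 0.0001
```

>>> drive_tool([
  {"x": -0.006,"y": 0.002,"z": 0.0,"spin": 0.0,"fingers": -1},
  {"x": -0.012,"y": 0.005,"z": 0.0,"spin": 0.0,"fingers": -1},
  {"x": -0.012,"y": 0.005,"z": 0.0,"spin": 0.0,"fingers": -1},
  {"x": -0.012,"y": 0.005,"z": 0.0,"spin": 0.0,"fingers": -1},
])

```text
time_s: 9.62
tcp_pos: [0.4893, -0.0901, 0.0215]
eef_rot: [-180.0, -0.0, 0.0]
contact_force: [-0.5, 0.8, 0.3]
gripper_width: 0.0007
gripper_force: 0.0
```

Run:
```python
from h import *
c=grab('wrist','w10.png'); print(c['state']['tcp_pos'],c['state']['contact_force'])
ring(c)
```

```text
[ 0.48930669 -0.09011179  0.02152811] [-0.53976022  0.75079572  0.33898738]
out 330 [ 0.4998 -0.0839  0.0515] fixed r [ 0.4992 -0.0839] 0.00406
in 39 [ 0.4991 -0.0823  0.0304] fixed r [ 0.5    -0.0835] 0.00011
```

>>> drive_tool([
  {"x": 0.003,"y": -0.003,"z": 0.0,"spin": 0.0,"fingers": -1},
  {"x": 0.006,"y": -0.005,"z": 0.0,"spin": 0.0,"fingers": -1},
  {"x": 0.006,"y": -0.005,"z": 0.0,"spin": 0.0,"fingers": -1},
  {"x": 0.006,"y": -0.005,"z": -0.02,"spin": 0.0,"fingers": -1},
  {"x": 0.006,"y": -0.005,"z": -0.06,"spin": 0.0,"fingers": -1},
  {"x": -0.03,"y": 0.01,"z": -0.12,"spin": 0.0,"fingers": -1},
  {"x": -0.03,"y": 0.01,"z": -0.18,"spin": 0.0,"fingers": -1},
  {"x": -0.03,"y": 0.01,"z": -0.18,"spin": 0.0,"fingers": -1},
  {"x": -0.03,"y": 0.01,"z": -0.18,"spin": 0.0,"fingers": -1},
  {"x": -0.03,"y": 0.01,"z": -0.18,"spin": 0.0,"fingers": -1},
])

```text
time_s: 10.92
tcp_pos: [0.4586, -0.1001, 0.2001]
eef_rot: [180.0, 0.1, 0.0]
contact_force: [0.1, 0.9, 0.3]
gripper_width: 0.0002
gripper_force: 0.0
```

Run:
```python
from h import *
import pickle
c=grab('wrist','w11.png'); pickle.dump(c,open('w11.pkl','wb')); print(c['state']['tcp_pos'],c['state']['qd'].round(1))
ring(c)
p=topx(c,[(.475,-.161,.041),(.4925,-.0825,.01)]).mean(0).astype(int); print(p)
u,v=max(0,p[0]-120),max(0,p[1]-100); print(u,v)
cv2.imwrite('pics/crop11.png',cv2.resize(c['pixels'][v:v+195,u:u+260,::-1],None,fx=3,fy=3,interpolation=cv2.INTER_CUBIC))
```

```text
[ 0.45856831 -0.10007735  0.20010574] [ 0.1  0.6  0.1  0.1 -0.2  0. ]
out 220 [ 0.4987 -0.0837  0.0519] fixed r [ 0.4986 -0.0838] 0.00023
in 72 [ 0.4984 -0.0838  0.0515] fixed r [ 0.4751 -0.0923] 0.00331
[304 171]
184 71
```

View pics/crop11.png

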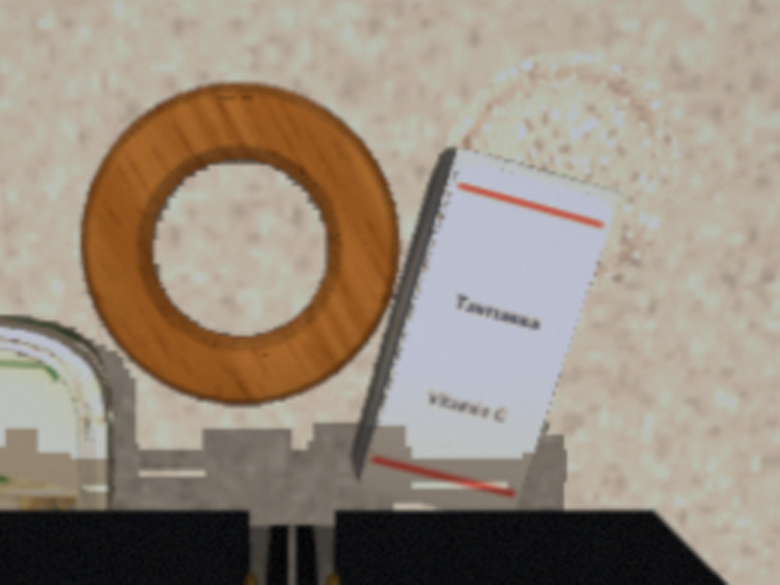

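The picture shows the trivet at crop (240,244), r≈159, a few px off the carton's dark long side, which runs from (445,150) to (357,475). Both its base corners are visible. Now I measure the remaining gap and the offset.

```bash
cat > gap.py <<'E'
from h import *
import sys,pickle
def gap(c):
    hsv=cv2.cvtColor(c['pixels'],cv2.COLOR_RGB2HSV)
    # dark side face: low value, low saturation; follow its left edge row by row
    g=cv2.GaussianBlur(c['pixels'],(3,3),0).max(2).astype(int)
    tops=topx(c,[(.53,-.15,.0),(.43,-.122,.0)]);pts=[]
    for v in range(int(tops[0,1])+6,int(tops[1,1])-4):
        u0=np.interp(v,tops[:,1],tops[:,0]); row=g[v,int(u0)-10:int(u0)+12]; 
        sat=hsv[v,int(u0)-10:int(u0)+12,1]
        i=np.argmax((row<100)&(sat<90)) if ((row<100)&(sat<90)).any() else None
        if i: pts.append((int(u0)-10+i-.5,v))
    P=toworld(c,pts,0.);vx,vy,x0,y0=cv2.fitLine(P.astype(np.float32),cv2.DIST_HUBER,0,.001,.001).ravel()
    d=np.array([vx,vy])*np.sign(vx);n=np.array([-d[1],d[0]]);p0=np.array([x0,y0]);res=(P-p0)@n
    return d,n,p0,len(P),np.abs(res).mean()
c=pickle.load(open(sys.argv[1],'rb'));d,n,p0,k,e=gap(c);print('yaw',np.degrees(np.arctan2(d[1],d[0])),k,e,'pt',p0)
t=np.array(eval(sys.argv[2]));print('gap',(t-p0)@n-.0535)
E
python3 - <<'E'
import sys;sys.argv=['gap.py','w11.pkl','(.4985,-.0838)'];exec(open('gap.py').read())
f=lambda P,z: toworld(c,[(184+(u-1)/3,71+(v-1)/3) for u,v in P],z)
B=f([(445,150),(357,475)],0.);print('base ends',B.round(4),np.linalg.norm(B[0]-B[1]),'along offset from mid',(t-B.mean(0))@d)
T=f([(456,150),(612,196),(520,510),(367,470)],.041);print('top',T.round(4),T.mean(0),'target',T.mean(0)+.081*n,(t-T.mean(0))@d,(t-T.mean(0))@n)
# rim of the trivet at widest: z 0.005
print('tub corner',f([(105,380),(112,420),(80,345)],.047).round(4))
E
```

```text
yaw -14.805947 86 0.00030349662989050965 pt [ 0.48120144 -0.13682081]
gap 0.0021809314489635995
base ends [[ 0.5306 -0.1517]
 [ 0.417  -0.1244]] 0.1167578998532841 along offset from mid 0.010019084440703659
top [[ 0.5306 -0.1488]
 [ 0.5177 -0.1957]
 [ 0.4189 -0.1742]
 [ 0.4325 -0.1247]] [ 0.47490293 -0.16084828] target [ 0.49560217 -0.08253773] 0.003124186113266382 0.0805201732330113
tub corner [[ 0.4631 -0.0442]
 [ 0.4506 -0.0457]
 [ 0.4739 -0.0372]]
```

>>> drive_tool([
  {"x": -0.049,"y": -0.02,"z": -0.05,"spin": 0.0,"fingers": -1},
  {"x": -0.049,"y": -0.02,"z": -0.05,"spin": 0.0,"fingers": -1},
  {"x": -0.049,"y": -0.02,"z": -0.05,"spin": 0.0,"fingers": -1},
  {"x": -0.049,"y": -0.02,"z": -0.05,"spin": 0.0,"fingers": -1},
])

```text
time_s: 11.48
tcp_pos: [0.4103, -0.0802, 0.2503]
eef_rot: [180.0, 0.1, 0.0]
contact_force: [-0.2, 0.6, -1.4]
gripper_width: 0.0005
gripper_force: 0.0
```

```bash
cat > fitbox.py <<'E'
from h import *
import pickle,sys
from scipy.optimize import differential_evolution
def grad(c):
    L=cv2.GaussianBlur(cv2.cvtColor(c['pixels'],cv2.COLOR_RGB2LAB).astype(np.float32),(0,0),1.2)
    return np.minimum(sum(np.hypot(cv2.Sobel(L[...,i],cv2.CV_32F,1,0),cv2.Sobel(L[...,i],cv2.CV_32F,0,1)) for i in range(3)),120)
def outline(x,y,a,pts):
    q=np.array(pts,float);ca,sa=np.cos(a),np.sin(a);o=q.copy();o[:,0]=x+ca*q[:,0]-sa*q[:,1];o[:,1]=y+sa*q[:,0]+ca*q[:,1];return o
def score(c,G,P):
    uv=topx(c,P).astype(np.float32);ok=(uv[:,0]>2)&(uv[:,0]<557)&(uv[:,1]>2)&(uv[:,1]<238)
    return cv2.remap(G,uv[ok,:1],uv[ok,1:],cv2.INTER_LINEAR).sum()/len(uv)
t=np.linspace(-1,1,60)
def rect(w,h,z,rc=0.):
    if rc==0: return [(w/2*s,h/2*k,z) for s in t for k in(-1,1)]+[(w/2*k,h/2*s,z) for s in t for k in(-1,1)]
    P=rect(w-2*rc,h-2*rc,z);P=[(x+np.sign(x)*rc*(abs(abs(x)-(w/2-rc))<1e-9 and abs(y)<h/2-rc-1e-9),y+np.sign(y)*rc*(abs(abs(y)-(h/2-rc))<1e-9 and abs(x)<w/2-rc-1e-9),z) for x,y,_ in P]
    return P+[(sx*(w/2-rc+rc*np.cos(b)),sy*(h/2-rc+rc*np.sin(b)),z) for sx in(-1,1) for sy in(-1,1) for b in np.linspace(0,np.pi/2,12)]
carton=rect(.112,.055,.041)+[(.056*s,.0275,0.) for s in t]+[(.056*s,.0275,0.) for s in t]
def fit(views,model,b):
    Gs=[(c,grad(c)) for c in views]
    s=differential_evolution(lambda p:-sum(score(c,G,outline(*p[:3],model(p) if callable(model) else model)) for c,G in Gs),b,seed=1,tol=1e-7,maxiter=150)
    return s.x.round(4),round(s.fun,2)
E
python3 - <<'E'
from fitbox import *
c=grab('wrist','w12.png'); pickle.dump(c,open('w12.pkl','wb')); print(c['state']['tcp_pos'])
ring(c)
V={k:pickle.load(open(k+'.pkl','rb')) for k in('w1','w11','w12')}
bc=[(.45,.49),(-.175,-.145),(-.36,-.1)]
bt=[(.41,.46),(.0,.045),(-.07,.07),(.01,.035),(.035,.055)]
for k in V: print(k,'carton',fit([V[k]],carton,bc))
print('joint w11+w12',fit([V['w11'],V['w12']],carton,bc))
for k in V: print(k,'tub',fit([V[k]],lambda p:rect(.096,.137,p[4],p[3]),bt))
print('tub all',fit(list(V.values()),lambda p:rect(.096,.137,p[4],p[3]),bt))
E
```

```text
[ 0.41034254 -0.08015158  0.25034337]
out 249 [ 0.4981 -0.0835  0.0518] fixed r [ 0.4981 -0.0835] 0.00028
w1 carton (array([ 0.4627, -0.1584, -0.2572]), np.float64(-68.75))
w11 carton (array([ 0.4822, -0.1651, -0.275 ]), np.float64(-80.82))
w12 carton (array([ 0.4692, -0.1605, -0.2583]), np.float64(-85.25))
joint w11+w12 (array([ 0.4822, -0.165 , -0.2695]), np.float64(-161.06))
w1 tub (array([ 0.4391,  0.023 , -0.0669,  0.0285,  0.0444]), np.float64(-40.07))
w11 tub (array([ 0.4367,  0.0263, -0.0235,  0.035 ,  0.0435]), np.float64(-68.5))
w12 tub (array([ 0.4458,  0.0202, -0.0323,  0.035 ,  0.0373]), np.float64(-75.23))
tub all (array([ 0.434 ,  0.0249, -0.0403,  0.032 ,  0.0456]), np.float64(-148.39))
```

>>> drive_tool([
  {"x": 0.05,"y": 0.0035,"z": 0.03,"spin": 0.0,"fingers": -1},
  {"x": 0.088,"y": 0.0035,"z": 0.08,"spin": 0.0,"fingers": -1},
  {"x": 0.088,"y": 0.0035,"z": 0.14,"spin": 0.0,"fingers": -1},
  {"x": 0.088,"y": 0.0035,"z": 0.18,"spin": 0.0,"fingers": -1},
  {"x": 0.088,"y": 0.0035,"z": 0.2,"spin": 0.0,"fingers": -1},
  {"x": 0.088,"y": 0.0035,"z": 0.215,"spin": 0.0,"fingers": -1},
  {"x": 0.088,"y": 0.0035,"z": 0.229,"spin": 0.0,"fingers": -1},
  {"x": 0.088,"y": 0.0035,"z": 0.229,"spin": 0.0,"fingers": -1},
  {"x": 0.088,"y": 0.0035,"z": 0.229,"spin": 0.0,"fingers": -1},
])

```text
time_s: 12.65
tcp_pos: [0.4989, -0.0835, 0.0231]
eef_rot: [-180.0, -0.1, 0.0]
contact_force: [0.7, -1.5, -0.8]
gripper_width: 0.0006
gripper_force: 0.0
```

>>> drive_tool([
  {"x": -0.004,"y": -0.001,"z": 0.0,"spin": 0.0,"fingers": -1},
  {"x": -0.008,"y": -0.001,"z": 0.0,"spin": 0.0,"fingers": -1},
  {"x": -0.011,"y": -0.001,"z": 0.0,"spin": 0.0,"fingers": -1},
  {"x": -0.014,"y": -0.002,"z": 0.0,"spin": 0.0,"fingers": -1},
  {"x": -0.0155,"y": -0.002,"z": 0.0,"spin": 0.0,"fingers": -1},
  {"x": -0.017,"y": -0.002,"z": 0.0,"spin": 0.0,"fingers": -1},
  {"x": -0.017,"y": -0.002,"z": 0.0,"spin": 0.0,"fingers": -1},
  {"x": -0.017,"y": -0.002,"z": 0.0,"spin": 0.0,"fingers": -1},
])

```text
time_s: 13.65
tcp_pos: [0.4814, -0.0816, 0.0225]
eef_rot: [-180.0, -0.0, 0.0]
contact_force: [0.3, 0.4, 0.7]
gripper_width: 0.0005
gripper_force: 0.2
```

Run:
```python
from h import *
c=grab('wrist','w13.png'); print(c['state']['tcp_pos'],c['state']['contact_force'])
ring(c)
```

```text
[ 0.48143453 -0.08156159  0.02247459] [0.29170208 0.39070792 0.67381907]
out 414 [ 0.4975 -0.0831  0.0517] fixed r [ 0.4971 -0.0831] 0.00637
```

>>> drive_tool([
  {"x": -0.001,"y": 0.0,"z": 0.0,"spin": 0.0,"fingers": -1},
  {"x": -0.0025,"y": -0.0005,"z": 0.0,"spin": 0.0,"fingers": -1},
  {"x": -0.004,"y": -0.001,"z": 0.0,"spin": 0.0,"fingers": -1},
  {"x": -0.004,"y": -0.001,"z": 0.0,"spin": 0.0,"fingers": -1},
  {"x": -0.004,"y": -0.001,"z": 0.0,"spin": 0.0,"fingers": -1},
])

```text
time_s: 14.32
tcp_pos: [0.4772, -0.0806, 0.0224]
eef_rot: [180.0, 0.0, 0.0]
contact_force: [0.2, -0.1, -0.0]
gripper_width: -0.0001
gripper_force: 0.1
```

Run:
```python
from h import *
c=grab('wrist','w14.png'); print(c['state']['tcp_pos'],c['state']['contact_force'])
ring(c)
```

```text
[ 0.47720113 -0.08058013  0.02243476] [ 0.19529933 -0.06019424 -0.04372548]
out 413 [ 0.4932 -0.082   0.0517] fixed r [ 0.4928 -0.082 ] 0.00633
```

>>> drive_tool([
  {"x": -0.001,"y": 0.0,"z": 0.0,"spin": 0.0,"fingers": -1},
  {"x": -0.002,"y": -0.0005,"z": 0.0,"spin": 0.0,"fingers": -1},
  {"x": -0.002,"y": -0.0005,"z": 0.0,"spin": 0.0,"fingers": -1},
  {"x": -0.002,"y": -0.0005,"z": 0.0,"spin": 0.0,"fingers": -1},
  {"x": 0.006,"y": 0.0,"z": 0.0,"spin": 0.0,"fingers": -1},
  {"x": 0.012,"y": 0.001,"z": 0.0,"spin": 0.0,"fingers": -1},
  {"x": 0.012,"y": 0.001,"z": 0.0,"spin": 0.0,"fingers": -1},
  {"x": 0.012,"y": 0.001,"z": -0.02,"spin": 0.0,"fingers": -1},
  {"x": 0.012,"y": 0.001,"z": -0.06,"spin": 0.0,"fingers": -1},
])

```text
time_s: 15.5
tcp_pos: [0.4879, -0.0819, 0.0816]
eef_rot: [180.0, 0.3, -0.0]
contact_force: [0.6, 0.8, 0.2]
gripper_width: 0.0001
gripper_force: 0.0
```

>>> drive_tool([
  {"x": -0.03,"y": 0.0,"z": -0.06,"spin": 0.0,"fingers": -1},
  {"x": -0.079,"y": 0.0,"z": -0.12,"spin": 0.0,"fingers": -1},
  {"x": -0.079,"y": 0.0,"z": -0.168,"spin": 0.0,"fingers": -1},
  {"x": -0.079,"y": 0.0,"z": -0.168,"spin": 0.0,"fingers": -1},
  {"x": -0.079,"y": 0.0,"z": -0.168,"spin": 0.0,"fingers": -1},
  {"x": -0.079,"y": 0.0,"z": -0.168,"spin": 0.0,"fingers": -1},
])

```text
time_s: 16.25
tcp_pos: [0.4097, -0.0817, 0.2492]
eef_rot: [180.0, 0.1, -0.0]
contact_force: [-0.0, 0.1, -0.1]
gripper_width: 0.0008
gripper_force: 0.0
```

Run:
```python
from fitbox import *
c=grab('wrist','w15.png'); pickle.dump(c,open('w15.pkl','wb')); print(c['state']['tcp_pos'],c['state']['contact_force'])
ring(c)
bc=[(.45,.475),(-.175,-.145),(-.36,-.1)]
p,_=fit([c],carton,bc); print('carton',p)
print('before',fit([pickle.load(open('w12.pkl','rb'))],carton,bc))
n=np.array([-np.sin(p[2]),np.cos(p[2])]);print('target',p[:2]+.081*n)
# stripe check: red pixels on the carton
import sys
hsv=cv2.cvtColor(c['pixels'],cv2.COLOR_RGB2HSV);m=((hsv[...,1]>90)&((hsv[...,0]<8)|(hsv[...,0]>172))).astype(np.uint8)
k,l,st,ce=cv2.connectedComponentsWithStats(m)
for i in range(1,k):
    if st[i,4]>15:
        w=toworld(c,[ce[i]],.041)[0]
        if abs(w[0]-.47)<.08 and abs(w[1]+.16)<.06: print('red',st[i,4],ce[i].round(1),w.round(4))
```

```text
[ 0.40973058 -0.08168585  0.24916166] [-0.0469317   0.09950142 -0.05732511]
out 235 [ 0.4906 -0.0817  0.0518] fixed r [ 0.4905 -0.0816] 0.00039
in 33 [-454.4518    1.4281  454.8939] fixed r [ 0.4119 -0.0815] 0.00207
carton [ 0.4692 -0.1605 -0.2618]
before (array([ 0.4692, -0.1605, -0.2581]), np.float64(-85.25))
target [ 0.49016439 -0.08226002]
red 76 [370.5  86.7] [ 0.5148 -0.1719]
red 91 [343.5 171.1] [ 0.4299 -0.1488]
```

```bash
cat > prof.py <<'E'
from fitbox import *
def prof(c,t,yaw,offs=(-.003,0,.003)):
    n=np.array([-np.sin(yaw),np.cos(yaw)]);d=np.array([n[1],-n[0]]);im=c['pixels'].astype(np.float32)
    for rr in np.arange(.049,.064,.001):
        P=np.array([[*(np.array(t)-n*rr+d*o),0.003] for o in offs]);uv=topx(c,P).astype(np.float32)
        print(round(rr*1000,1),np.mean([cv2.getRectSubPix(im,(1,1),tuple(map(float,u)))[0,0] for u in uv],0).round(0).astype(int).tolist())
E
python3 - <<'E'
from prof import *
prof(pickle.load(open('w15.pkl','rb')),(.4905,-.0817),-.26)
E
```

```text
49.0 [154, 92, 38]
50.0 [140, 84, 33]
51.0 [118, 69, 26]
52.0 [104, 63, 29]
53.0 [108, 79, 56]
54.0 [119, 105, 92]
55.0 [96, 90, 83]
56.0 [85, 80, 75]
57.0 [92, 85, 76]
58.0 [93, 87, 79]
59.0 [89, 87, 85]
60.0 [112, 111, 109]
61.0 [156, 155, 156]
62.0 [178, 180, 191]
63.0 [186, 189, 205]
```

>>> drive_tool([
  {"x": 0.05,"y": 0.0,"z": 0.03,"spin": 0.15,"fingers": -1},
  {"x": 0.081,"y": 0.0,"z": 0.08,"spin": 0.26,"fingers": -1},
  {"x": 0.081,"y": 0.0,"z": 0.14,"spin": 0.26,"fingers": -1},
  {"x": 0.081,"y": 0.0,"z": 0.18,"spin": 0.26,"fingers": -1},
  {"x": 0.081,"y": 0.0,"z": 0.2,"spin": 0.26,"fingers": -1},
  {"x": 0.081,"y": 0.0,"z": 0.215,"spin": 0.26,"fingers": -1},
  {"x": 0.081,"y": 0.0,"z": 0.227,"spin": 0.26,"fingers": -1},
  {"x": 0.081,"y": 0.0,"z": 0.227,"spin": 0.26,"fingers": -1},
  {"x": 0.081,"y": 0.0,"z": 0.227,"spin": 0.26,"fingers": -1},
])

```text
time_s: 17.42
tcp_pos: [0.4916, -0.0816, 0.0237]
eef_rot: [180.0, -0.0, -14.9]
contact_force: [0.7, 0.6, 1.4]
gripper_width: 0.0005
gripper_force: 0.0
```

>>> drive_tool([
  {"x": 0.0,"y": 0.004,"z": 0.0,"spin": 0.0,"fingers": -1},
  {"x": 0.0,"y": 0.008,"z": 0.0,"spin": 0.0,"fingers": -1},
  {"x": 0.0,"y": 0.009,"z": 0.0,"spin": 0.0,"fingers": -1},
  {"x": 0.0,"y": 0.01,"z": 0.0,"spin": 0.0,"fingers": -1},
  {"x": 0.0,"y": 0.01,"z": 0.0,"spin": 0.0,"fingers": -1},
])

```text
time_s: 18.05
tcp_pos: [0.4888, -0.0913, 0.0235]
eef_rot: [-180.0, -0.0, -14.9]
contact_force: [-0.1, 0.0, 0.5]
gripper_width: 0.0007
gripper_force: 0.0
```

```bash
cat > near.py <<'E'
from h import *
# trivet centre in tool axes relative to TCP, far-half rim only (clear of carton and tub)
c=grab('wrist');s=c['state'];print(s['tcp_pos'],s['contact_force'],s['eef_rot'][2])
hsv=cv2.cvtColor(c['pixels'],cv2.COLOR_RGB2HSV)
m=((hsv[...,1]>115)&(hsv[...,0]<18)).astype(np.uint8)*255;m[236:]=0
m=cv2.morphologyEx(cv2.morphologyEx(m,cv2.MORPH_CLOSE,np.ones((5,5))),cv2.MORPH_OPEN,np.ones((5,5)))
cs,_=cv2.findContours(m,cv2.RETR_EXTERNAL,cv2.CHAIN_APPROX_NONE);k=max(cs,key=cv2.contourArea)[:,0]
P=toworld(c,k,.01);d=np.hypot(*(P-[.4905,-.082]).T);q=(abs(d-.0518)<.006)&(k[:,1]<231)
f=least_squares(lambda p:np.hypot(*(P[q]-p).T)-.0517,[.49,-.08],loss='soft_l1',f_scale=.0005);print('trivet',f.x.round(4),q.sum(),np.abs(f.fun).mean())
E
python3 near.py
```

```text
[ 0.48878962 -0.09127291  0.02351527] [-0.11775287  0.01844221  0.49857754] -14.889574044474672
trivet [ 0.4923 -0.0823] 223 0.00012002570843767041
```

>>> drive_tool([
  {"x": 0.0,"y": 0.0005,"z": 0.0,"spin": 0.0,"fingers": -1},
  {"x": 0.0,"y": 0.0015,"z": 0.0,"spin": 0.0,"fingers": -1},
  {"x": 0.0,"y": 0.0015,"z": 0.0,"spin": 0.0,"fingers": -1},
  {"x": 0.0,"y": 0.0015,"z": 0.0,"spin": 0.0,"fingers": -1},
])

```text
time_s: 18.6
tcp_pos: [0.4884, -0.0927, 0.0235]
eef_rot: [180.0, 0.0, -14.9]
contact_force: [1.1, 0.4, 0.8]
gripper_width: 0.0003
gripper_force: 0.0
```

```bash
python3 near.py
```

```text
[ 0.48837843 -0.09267428  0.02345416] [1.09658599 0.38048686 0.76379423] -14.884337287176177
trivet [ 0.4923 -0.0823] 223 0.00011666943064819441
```

>>> drive_tool([
  {"x": 0.0,"y": 0.001,"z": 0.0,"spin": 0.0,"fingers": -1},
  {"x": 0.0,"y": 0.002,"z": 0.0,"spin": 0.0,"fingers": -1},
  {"x": 0.0,"y": 0.002,"z": 0.0,"spin": 0.0,"fingers": -1},
  {"x": 0.0,"y": 0.002,"z": 0.0,"spin": 0.0,"fingers": -1},
])

```text
time_s: 19.15
tcp_pos: [0.4879, -0.0946, 0.0235]
eef_rot: [-180.0, -0.0, -14.9]
contact_force: [0.0, 0.9, -0.2]
gripper_width: 0.0004
gripper_force: 0.3
```

```bash
python3 near.py
```

```text
[ 0.48790012 -0.094602    0.02348289] [ 0.00218615  0.93038279 -0.15722521] -14.888802161528666
trivet [ 0.4923 -0.0825] 223 0.00011613250494838842
```

>>> drive_tool([
  {"x": 0.0,"y": 0.0005,"z": 0.0,"spin": 0.0,"fingers": -1},
  {"x": 0.0,"y": 0.001,"z": 0.0,"spin": 0.0,"fingers": -1},
  {"x": 0.0,"y": 0.0015,"z": 0.0,"spin": 0.0,"fingers": -1},
  {"x": 0.0,"y": 0.0015,"z": 0.0,"spin": 0.0,"fingers": -1},
  {"x": 0.0,"y": 0.0015,"z": 0.0,"spin": 0.0,"fingers": -1},
])

```text
time_s: 19.82
tcp_pos: [0.4877, -0.096, 0.0235]
eef_rot: [-180.0, -0.0, -14.9]
contact_force: [0.6, 2.7, 1.3]
gripper_width: 0.0002
gripper_force: 1.1
```

```bash
python3 near.py
```

```text
[ 0.48770017 -0.0959893   0.02354868] [0.58564147 2.70971204 1.28213668] -14.882800031327655
trivet [ 0.4924 -0.0835] 224 0.00010694884747508243
```

Force rose to about 2.7 N after a 1.0 mm slide, so the trivet is against the carton. I'll back off inside the hole, lift out and verify.

>>> drive_tool([
  {"x": 0.0,"y": -0.004,"z": 0.0,"spin": 0.0,"fingers": -1},
  {"x": 0.0,"y": -0.01,"z": 0.0,"spin": 0.0,"fingers": -1},
  {"x": 0.0,"y": -0.01,"z": 0.0,"spin": 0.0,"fingers": -1},
  {"x": 0.0,"y": -0.01,"z": -0.02,"spin": 0.0,"fingers": -1},
  {"x": 0.0,"y": -0.01,"z": -0.06,"spin": 0.0,"fingers": -1},
  {"x": -0.04,"y": -0.01,"z": -0.12,"spin": -0.13,"fingers": -1},
  {"x": -0.079,"y": -0.03,"z": -0.17,"spin": -0.26,"fingers": -1},
  {"x": -0.079,"y": -0.03,"z": -0.226,"spin": -0.26,"fingers": -1},
  {"x": -0.079,"y": -0.03,"z": -0.226,"spin": -0.26,"fingers": -1},
  {"x": -0.079,"y": -0.03,"z": -0.226,"spin": -0.26,"fingers": -1},
])

```text
time_s: 21.12
tcp_pos: [0.4186, -0.0466, 0.2497]
eef_rot: [-180.0, -0.1, 0.0]
contact_force: [-0.3, -0.6, -0.7]
gripper_width: 0.0004
gripper_force: 0.0
```

Run:
```python
from prof import *
c=grab('wrist','w16.png'); print(c['state']['tcp_pos'],c['state']['contact_force'],c['state']['qd'].round(1))
ring(c)
bc=[(.45,.475),(-.175,-.145),(-.36,-.1)]
p,_=fit([c],carton,bc); print('carton',p)
n=np.array([-np.sin(p[2]),np.cos(p[2])]);print('target',p[:2]+.081*n)
prof(c,(.491,-.083),-.26)
```

```text
[ 0.41861757 -0.04661204  0.24967149] [-0.32603836 -0.56125543 -0.67665468] [-0.4  2.  -1.5 -0.1  0.4  0. ]
out 234 [ 0.4907 -0.0824  0.0517] fixed r [ 0.4906 -0.0823] 0.00056
in 29 [-342.6361  168.2801  382.1555] fixed r [ 0.42   -0.0475] 0.00217
carton [ 0.4582 -0.1592 -0.2362]
target [ 0.4771548  -0.08044903]
49.0 [155, 93, 38]
50.0 [148, 88, 36]
51.0 [128, 75, 30]
52.0 [107, 63, 27]
53.0 [101, 68, 41]
54.0 [97, 82, 68]
55.0 [77, 70, 64]
56.0 [65, 63, 61]
57.0 [67, 66, 65]
58.0 [83, 78, 73]
59.0 [94, 87, 77]
60.0 [98, 90, 80]
61.0 [90, 85, 80]
62.0 [83, 84, 84]
63.0 [106, 105, 104]
```

```bash
python3 -c "
from plant import r
print(r.close_job())"
```

```text
the job is handed in; nothing more can be done
None
```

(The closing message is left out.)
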